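# Clamp a hexagonal blank square in the cam vice

### The job

Clamp the tall hexagonal wooden blank in the cam vice: open the vice, stand the blank upright on the bed, midway along the jaws and with two opposite flats square to them, then swing the lever home so that the jaws hold it firmly, and let go; it is to be carved there next. Leave the finial, the small turned box, the ring stand and the glue bottle standing where they are.

Things in the scene. Friction and masses are not known exactly. Their poses are not given: they have to be found in the camera images.
- hex_blank: Loose upright hexagonal prism of pale wood, 48 mm across flats, 55.4 mm across corners, 90 mm tall, about 0.13 kg, ends chamfered 3 mm. Origin: centre of its underside; z up its axis; x square to a pair of flats. Starts upright on the table at any yaw; finial and turned box stand close beside it, each facing a different pair of flats; the third pair has finger room on both sides.
- hex_flat0 (a point): Centre of the blank, 45 mm above its underside; x axis square to its pair of flats number 0, 0 deg from the blank's x axis
- hex_flat1 (a point): Centre of the blank, 45 mm above its underside; x axis square to its pair of flats number 1, 60 deg from the blank's x axis
- hex_flat2 (a point): Centre of the blank, 45 mm above its underside; x axis square to its pair of flats number 2, 120 deg from the blank's x axis
- vice: Quick-action cam vice of grey and bare steel, fixed to the table, base 190 x 90 mm. Origin: underside, below the middle of the closed jaws; x along the closing line from the lever end to the fixed jaw, z up. Flat bed 28 mm above the table, 33 mm to either side (y). Jaws 78 mm wide (y), their tops 58 mm above the table. Fixed jaw face at x = +23.65 mm.
- vice_jaw: The vice's moving jaw, driven by the lever. Origin and axes as the vice's when closed. Its face is then at x = -23.65 mm, and goes back to -28.7 mm when fully open: the gap goes from 47.3 to 52.3 mm, so the blank goes in by its flats only
- vice_seat (a point): Where the centre of the blank's underside goes while the jaws are fully open: on the bed, midway along and between the jaws (2.5 mm to the -x side of the vice's origin, 28 mm above the table); axes as the vice's. Clamping then pushes the blank about 2 mm towards +x
- vice_lever (a joint): Cam lever on a vertical pivot at x = -72, y = 0 mm in the vice's frame: 0 closed, 1.4 fully open (end stop), growing anticlockwise from above; starts at 0 to 0.35. The jaw goes back 3.6 mm per rad. Stays where left (friction 3 N at the knob). With the blank in, the jaws meet it at about 0.2; press on towards 0 (up to 15 N at the knob); let go, it springs back to about 0.1 and holds.
- lever_knob (a point): Middle of the lever's upright round black knob (20 mm diameter, 70 to 106 mm above the table; this point 88 mm up), 95 mm from the pivot. In the vice's frame pivot to knob points 50 deg from +x towards +y when closed, 130 deg when fully open. The lever bar, 16 mm wide, passes 62 to 70 mm above the table, over the moving jaw.
- microscope: Fixed black boom microscope at the right rear, an obstacle. Its pole (45 mm thick) stands 0.58 m from the robot's axis at -60 deg; its boom lies 0.45 to 0.56 m above the table, from a tail at x 0.11, y -0.49 to -0.59 over the pole to x 0.88, y -0.3. The arm starts beyond pole and boom (seen from the work): rising straight up to 0.63 m and then crossing clears them.
- turned_finial: Loose turned wooden finial, upright, 34 mm diameter, 83 mm tall; origin: centre of its underside. Bystander 54 to 62 mm from the blank's axis
- turned_box: Loose small turned dark wooden box with a knobbed lid, 62 mm diameter, 66 mm tall; origin: centre of its underside. Bystander 65 to 83 mm from the blank's axis
- ring_stand: Loose pale ring holder: a small upright ring on a post with a round foot, 74 mm diameter, 82 mm tall; origin: centre of its underside. Bystander close beside the vice, on the side away from the lever knob (-y of the vice)
- ca_glue: Loose small brown dropper bottle of glue, upright, 33 mm diameter, 102 mm tall; origin: centre of its underside. Bystander between the two work places, farther from the robot
Not all that is in view belongs to the job. Leave any orange or turquoise look-alike of the hex_blank alone.

How it is judged:
By the outcome, as a careful person would: the job done as asked, in the order asked, and still so for the second after the job is handed in, with the robot touching nothing.
It also fails if it takes over 72 s, if anything falls off the work surface, if the arm or the gripper's body presses on something with over 40 N, if the wrist force passes 120 N, or if a joint passes its speed limit or range.

### The arm

A 7-joint arm with a two-finger parallel gripper is mounted at the origin on a cart in front of the work surface, level with it; the furniture and walls round the work are solid. World frame = base frame: x ahead of the robot, y to its left, z up, the work surface at z = 0. Lengths are in m, angles in rad, forces in N, time in s.
With the tool pointing down it reaches from about 0.425 to 0.975 m from the base axis. Payload 16.7 kg.
Tool frame: the origin (TCP) lies where the fingers leave the gripper's body, on its centre line; the fingertips stand 73 mm ahead of it and the grasp point (between the pads) lies 54 mm ahead of it; z points along the fingers, y is the line along which they close (so a half turn about z gives the same grasp; the last joint's range is limited). The gripper opens to 85 mm and grips with 20 to 120 N. Pads are 22 mm wide; open, the fingers measure 114 mm over their backs; the gripper's body (76 mm by 85 mm) begins 54 mm behind the grasp point. The pads swing forward as they close: fully open they stand 13 mm farther back than shut.
Start: joints at [-1.276, 0.426, 0.074, 1.606, -0.034, 1.111, -0.067], TCP at [0.29, 0.609, 0.304] pointing down, gripper open.
Joint ranges: [-2.85, 2.85], [-0.5, 2.14], [-1.23, 1.37], [0.21, 2.46], [-1.02, 4.16], [0.16, 2.05], [-2.73, 2.73]. Speed limits (rad/s): [1.89, 1.89, 2.39, 2.39, 3.01, 3.01, 3.01].

### API

Orientations are given as a 3x3 rotation matrix whose columns are the frame's x, y, z axes.
In Python, from plant import bot gives the robot as it stands. The module is installed in compiled form; this text tells all that it offers.
- The arm moves only by the tool step_arm, never from a script. Its argument "moves" is one flat list of numbers, 5 for each row, row after row: the opening, from 0 (shut) to 1 (fully open), then the shift along the tool's x, y, z in units of 40 mm (1.0 is 40 mm), then the turn about the tool's z in units of 8 degrees (1.0 is 8 degrees). A call has 1 to 12 rows; each row shifts and turns the commanded pose from where the row before left it, along the tool's axes as they then stand; what a row does not reach is not made up. A row lasts 1/8 s, in which the tool goes at most 62.5 mm and 10.7 degrees, less where a joint would pass 70% of its speed; a pose out of reach is approached as far as the arm can. A call is refused whole if a number of a shift passes 1 or a number of a turn 1, either way. A call with a gripper value outside its range is refused whole. The fingers move at their own pace and stop on an object; "grip_force" is the grip in N (left out, the last holds). Time passes only in rows, so rows that do not move let the fingers close. It gives the time, the measured TCP pose, the force, the opening and the grip force at its end, in the units of the state.
- bot.read_state(): the state, without advancing time (a new reading comes with each control period).
- bot.read_camera(name): name is "side" or "top" or "wrist"; returns a dict with "color" (480x640x3 uint8, red, green, blue), "depth" (480x640 float32, m along the optical axis (not along the pixel's ray), 0 where there is no reading), "K" (3x3 intrinsics, pixels), "cam_to_world" (4x4, takes a point from camera to world coordinates). Camera axes: x right, y down, z forward; pixel columns grow to the right and rows downward; lengths in m; the calibration is good to about 2 mm. A picture is of the moment at which its call begins.
- bot.hand_in(): hands the job in; it is judged then, once.
The state is a dict: "time": time; "joint_pos": joint angles; "joint_vel": joint speeds; "tau": joint torques, N m; "position": TCP position; "eef_rot": TCP orientation; "contact_force": force on the tool from outside, world axes, zero at the start; "torque": the same for the moment, N m; "width": finger opening in m; "finger_force": force on a finger pad.
Only numpy, scipy, OpenCV 4.12 (cv2) and the standard library are available. Lean on these libraries where they do the work, as an engineer would, in place of code of your own. Each camera call takes 0.05 s, during which the arm holds its last target. There are 200 camera calls.

## Working session

There is one attempt and no reset: what is moved stays moved. The work goes in short steps, Python scripts to look and compute and a tool call to move; the robot and the scene stay as the last step left them, time stands still between calls to the robot, and variables do not carry over. Pictures are saved under pics/ and viewed, at most 10 in all, crops included, and the job is handed in when it is done.

Besides the shell and the picture viewer there is one more tool, called after "Emit:" in YAML: its name, and indented under it one key for each argument. step_arm: Moves the arm, as the interface text tells. Its arguments: {"type":"object","properties":{"moves":{"type":"array"},"grip_force":{"type":"number"}},"required":["moves"]}

```bash
mkdir -p pics
cat > h.py <<'E'
import numpy as np, cv2
from plant import bot
def cam(n):
    c=bot.read_camera(n); return c
def pts(c):
    K=c["K"];d=c["depth"];v,u=np.mgrid[0:480,0:640]
    P=np.stack([(u-K[0,2])/K[0,0]*d,(v-K[1,2])/K[1,1]*d,d,np.ones_like(d)],-1)
    W=P@c["cam_to_world"].T; W=W[...,:3]; W[d==0]=np.nan; return W
def save(n,img): cv2.imwrite("pics/"+n,img[...,::-1])
E
python3 - <<'E'
from h import *
s=bot.read_state(); print(s["position"],s["eef_rot"],s["time"],s["width"])
a=cam("top");b=cam("side")
np.savez("c0.npz",tc=a["color"],td=a["depth"],tK=a["K"],tM=a["cam_to_world"],sc=b["color"],sd=b["depth"],sK=b["K"],sM=b["cam_to_world"])
save("top0.png",a["color"]);save("side0.png",b["color"]);print(a["cam_to_world"],b["cam_to_world"],a["K"])
E
```

```text
[0.29032772 0.60902655 0.30321333] [[-9.02685421e-01  4.30300850e-01 -4.56803104e-04]
 [ 4.30301081e-01  9.02684643e-01 -1.18961552e-03]
 [-9.95434249e-05 -1.27041146e-03 -9.99999188e-01]] 0.0 0.0855353811634709
[[-9.10601754e-03 -9.81438652e-01  1.91560051e-01  4.15447845e-01]
 [-9.99958304e-01  9.06890508e-03 -1.07049393e-03  9.06247535e-03]
 [-6.86615802e-04 -1.91561811e-01 -9.81480311e-01  1.03756678e+00]
 [ 0.00000000e+00  0.00000000e+00  0.00000000e+00  1.00000000e+00]] [[ 0.99987331 -0.01487313 -0.00567045  0.60241263]
 [-0.00343247 -0.54932973  0.83559863 -0.92820358]
 [-0.01554292 -0.8354733  -0.54931118  0.64230797]
 [ 0.          0.          0.          1.        ]] [[480.6466261    0.         323.76834697]
 [  0.         480.6466261  242.34373974]
 [  0.           0.           1.        ]]
```

View pics/top0.png

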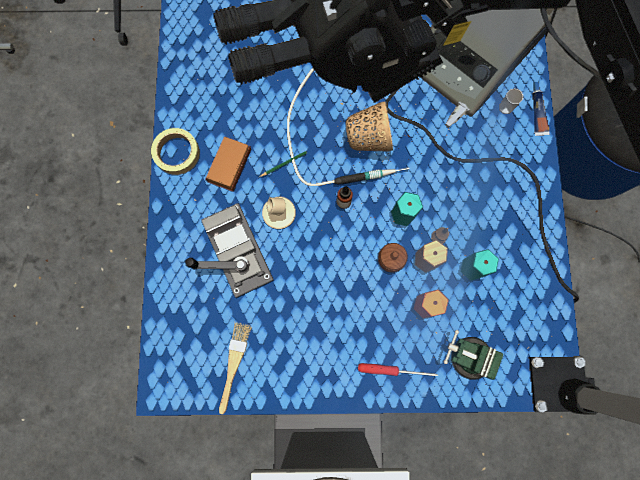

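View pics/side0.png

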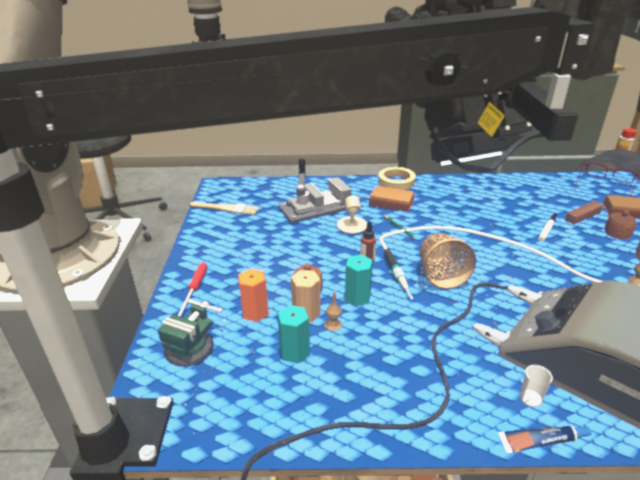

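Candidates: pale wood hexagon, top view (434,253) / side (306,295), between the dark box (393,258) and the finial (441,234). The orange (433,303) and turquoise (407,207), (485,263) hexagons are look-alikes, so I choose the pale one. The vice is at (237,250), knob (192,263), ring stand (278,210), glue (344,197).

```bash
cat > m0.py <<'E'
from h import *
z=np.load("c0.npz")
T=pts(dict(K=z["tK"],depth=z["td"],cam_to_world=z["tM"]));S=pts(dict(K=z["sK"],depth=z["sd"],cam_to_world=z["sM"]))
def reg(W,x,y,r,z0,z1): 
    return (np.hypot(W[...,0]-x,W[...,1]-y)<r)&(W[...,2]>z0)&(W[...,2]<z1)
for n,(u,v) in dict(blank=(434,250),box=(393,257),fin=(441,233),orange=(433,298),t1=(408,202),t2=(486,258),knob=(192,263),pivot=(242,266),ring=(275,208),glue=(344,192)).items(): print(n,T[v,u].round(4))
for n,(u,v) in dict(blank=(306,280),fin=(334,300),knob=(302,165),table=(400,400)).items(): print("S",n,S[v,u].round(4))
b=T[250,434]
for N,W in(("T",T),("S",S)):
    m=reg(W,b[0],b[1],.04,.08,.1); P=W[m]; print(N,m.sum(),P.mean(0),np.median(P[:,2]))
    (c,wh,a)=cv2.minAreaRect(P[:,:2].astype(np.float32)); print(c,wh,a)
i=z["tc"]
im=cv2.resize(i[190:330,360:510],None,fx=5,fy=5,interpolation=2)[:,:400*2]
im2=cv2.resize(i[190:310,170:310],None,fx=5,fy=5,interpolation=2)
save("crop0.png",cv2.resize(im,(600,560))); save("crop1.png",im2)
E
python3 m0.py
```

```text
blank [ 0.5826 -0.2123  0.0908]
box [ 0.5741 -0.1342  0.0607]
fin [ 0.6254 -0.2379  0.0525]
orange [ 0.487  -0.2052  0.0911]
t1 [ 0.6831 -0.165   0.0886]
t2 [ 0.5655 -0.3153  0.0904]
knob [0.5586 0.2669 0.1047]
pivot [0.5557 0.1732 0.0778]
ring [0.6766 0.1082 0.0753]
glue [ 0.7036 -0.0342  0.095 ]
S blank [ 0.5817 -0.2222  0.0899]
S fin [ 0.6317 -0.25    0.0653]
S knob [0.5663 0.2616 0.0948]
S table [ 0.7301 -0.4186  0.0008]
T 521 [ 0.57597274 -0.21204104  0.08958505] 0.0897761051303162
(0.5764382481575012, -0.21248655021190643) (0.048525433987379074, 0.05208227410912514) 23.382230758666992
S 471 [ 0.5804938  -0.22130528  0.08857539] 0.08947163009802273
(0.5802106261253357, -0.21757365763187408) (0.053569864481687546, 0.047730304300785065) 52.97502517700195
```

View pics/crop0.png

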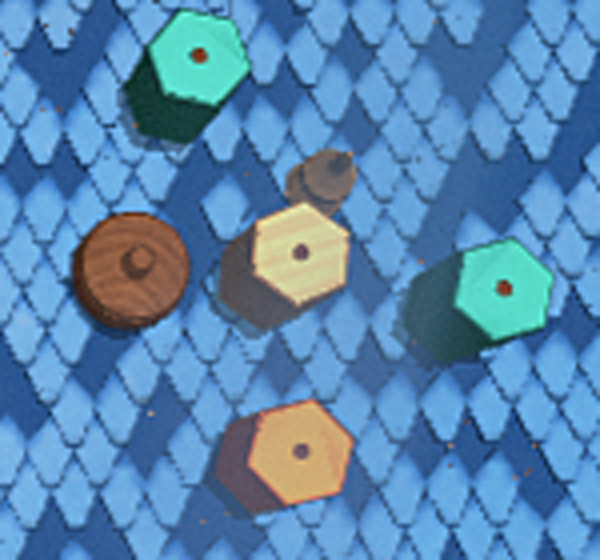

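View pics/crop1.png

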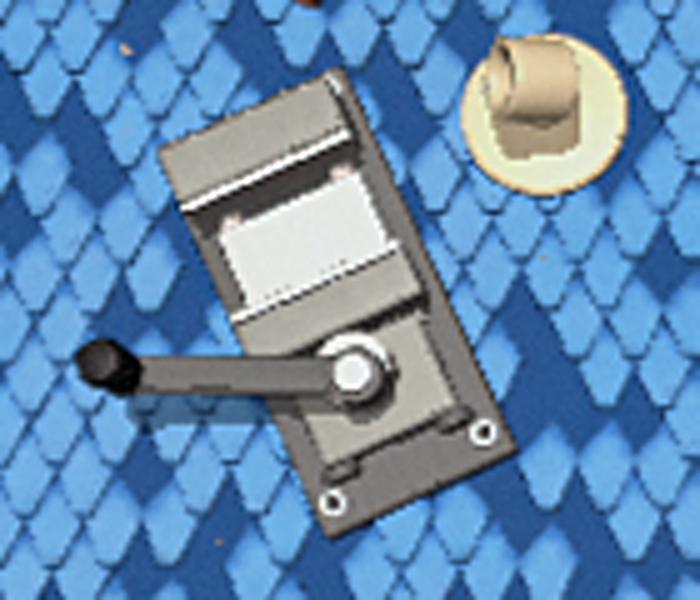

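Crop 0 confirms the pale hexagon with its hole at (300,252): box on its left flat, finial at the upper right flat, free pair lower-left to upper-right. Crop 1 shows the vice with the fixed jaw at upper left (255,140), pivot (352,375), knob (105,362) and ring stand (545,115).

```bash
cat > m1.py <<'E'
from h import *
z=np.load("c0.npz")
T=pts(dict(K=z["tK"],depth=z["td"],cam_to_world=z["tM"]));S=pts(dict(K=z["sK"],depth=z["sd"],cam_to_world=z["sM"]))
for N,W in(("T",T),("S",S)):
  near=np.hypot(W[...,0]-.6,W[...,1]-.18)<.14
  for lo,hi in((.012,.026),(.026,.034),(.05,.064),(.064,.075),(.085,.115)):
    m=(near&(W[...,2]>lo)&(W[...,2]<hi)).astype(np.uint8)
    n,L,st,ce=cv2.connectedComponentsWithStats(m)
    for k in range(1,n):
      if st[k,4]<25: continue
      P=W[L==k]; r=cv2.minAreaRect(P[:,:2].astype(np.float32)); print(N,lo,hi,st[k,4],"c",np.round(r[0],4),"wh",np.round(r[1],4),"a",round(r[2],1),"z",np.median(P[:,2]).round(4),"px",ce[k].round())
E
python3 m1.py
```

```text
T 0.012 0.026 853 c [0.6023 0.1975] wh [0.1891 0.0895] a 24.7 z 0.0146 px [249. 267.]
T 0.012 0.026 147 c [0.6316 0.2245] wh [0.0507 0.065 ] a 24.9 z 0.0145 px [218. 237.]
T 0.026 0.034 458 c [0.629  0.2083] wh [0.0418 0.0695] a 24.9 z 0.0284 px [230. 237.]
T 0.026 0.034 420 c [0.5576 0.1766] wh [0.0513 0.0632] a 24.5 z 0.03 px [246. 270.]
T 0.05 0.064 56 c [0.6848 0.1238] wh [0.0304 0.0108] a 0.4 z 0.0566 px [269. 206.]
T 0.05 0.064 527 c [0.6601 0.2249] wh [0.0317 0.0781] a 24.1 z 0.0578 px [220. 219.]
T 0.05 0.064 497 c [0.5791 0.1872] wh [0.0528 0.0774] a 24.4 z 0.0577 px [236. 251.]
T 0.064 0.075 118 c [0.682  0.1017] wh [0.0255 0.0378] a 71.9 z 0.0706 px [279. 206.]
T 0.064 0.075 386 c [0.5616 0.2204] wh [0.1081 0.0233] a 87.8 z 0.0702 px [220. 265.]
T 0.085 0.115 96 c [0.5603 0.2717] wh [0.0179 0.0182] a 85.1 z 0.1056 px [190. 262.]
S 0.012 0.026 553 c [0.5935 0.1851] wh [0.1568 0.0918] a 23.6 z 0.0152 px [309. 210.]
S 0.026 0.034 379 c [0.6022 0.1885] wh [0.1379 0.075 ] a 27.2 z 0.0293 px [315. 202.]
S 0.05 0.064 206 c [0.6641 0.2232] wh [0.0327 0.0842] a 25.7 z 0.0575 px [340. 185.]
S 0.05 0.064 251 c [0.5808 0.1834] wh [0.0595 0.0826] a 22.8 z 0.0574 px [311. 192.]
S 0.064 0.075 136 c [0.5652 0.2181] wh [0.1127 0.0202] a 89.3 z 0.0703 px [302. 182.]
S 0.064 0.075 94 c [0.6903 0.0998] wh [0.0341 0.0301] a 6.2 z 0.0704 px [353. 203.]
S 0.085 0.115 65 c [0.5665 0.2657] wh [0.0166 0.015 ] a 6.0 z 0.0984 px [302. 163.]
```

```bash
cat >> h.py <<'E'
def plan(segs,dp=2):
    """segs: (x,y,z,yawdeg of tool y,opening,n rows); prints rows from the present measured pose"""
    s=bot.read_state(); p=np.array(s["position"]);R=np.array(s["eef_rot"])
    yw=np.degrees(np.arctan2(R[1,1],R[0,1])); out=[]
    for x,y,z,w,o,n in segs:
        p0=p.copy();y0=yw
        for k in range(1,n+1):
            t=p0+(np.array([x,y,z])-p0)*k/n; tw=y0+(w-y0)*k/n
            a=np.radians(yw); ty=np.array([np.cos(a),np.sin(a),0]);tz=np.array([0,0,-1.]);tx=np.cross(ty,tz)
            B=np.c_[tx,ty,tz]; u=np.round(B.T@(t-p)/.04,dp); r=np.round(-(tw-yw)/8,dp)
            assert abs(u).max()<=1 and abs(r)<=1,(u,r)
            out.append([o,*u,r]); p=p+B@u*.04; yw-=r*8
    for i in range(0,len(out),12): print(",\n".join(",".join("%g"%(v+0) for v in r) for r in out[i:i+12]),"\n--")
E
python3 - <<'E'
from h import *
z=np.load("c0.npz");S=pts(dict(K=z["sK"],depth=z["sd"],cam_to_world=z["sM"]));print(S[10,205],S[100,300],S[30,205])
plan([(.56,.27,.27,0,1,12)])
E
```

```text
[0.30118855 0.56500884 0.42851879] [ 0.5875475  -0.43655213  0.48741539] [0.29300311 0.57011111 0.3757422 ]
1,-0.81,-0.4,0.07,0.67,
1,-0.85,-0.31,0.07,0.67,
1,-0.87,-0.24,0.07,0.68,
1,-0.89,-0.16,0.07,0.67,
1,-0.9,-0.07,0.07,0.67,
1,-0.9,0.01,0.07,0.67,
1,-0.89,0.1,0.07,0.67,
1,-0.89,0.18,0.06,0.68,
1,-0.86,0.27,0.07,0.67,
1,-0.84,0.34,0.07,0.67,
1,-0.79,0.42,0.07,0.67,
1,-0.76,0.49,0.07,0.67 
--
```

The side depth shows the gripper at y≈+0.57, on the vice side with the boom at y≈-0.44, so the direct path to the vice is free.

Emit:
step_arm:
  moves: [1,-0.81,-0.4,0.07,0.67,1,-0.85,-0.31,0.07,0.67,1,-0.87,-0.24,0.07,0.67,1,-0.89,-0.16,0.07,0.67,1,-0.9,-0.07,0.07,0.67,1,-0.9,0.01,0.07,0.67,1,-0.89,0.1,0.07,0.67,1,-0.89,0.18,0.06,0.67,1,-0.86,0.27,0.07,0.67,1,-0.84,0.34,0.07,0.67,1,-0.79,0.42,0.07,0.67,1,-0.76,0.49,0.07,0.67]

```text
time: 1.6
position: [0.5618, 0.2686, 0.2705]
eef_rot: [[0.003, 1.0, 0.0], [1.0, -0.003, -0.0], [-0.0, 0.0, -1.0]]
contact_force: [-0.0, 0.7, -0.5]
width: 0.0857
finger_force: 0.0
```

Run:
```python
from h import *
c=cam("wrist");s=bot.read_state();R=s["eef_rot"];print(s["position"],np.degrees(np.arctan2(R[1][1],R[0][1])),s["joint_pos"],s["contact_force"])
save("w1.png",c["color"]); M=c["cam_to_world"]; A=np.array(R).T@M[:3,:3];print(A.round(3),np.array(R).T@(M[:3,3]-s["position"]),c["K"][0,0])
np.savez("w1.npz",c=c["color"],d=c["depth"],K=c["K"],M=M)
```

```text
[0.56443393 0.26387171 0.27039436] -0.7124845227479883 [-0.8714407   0.39572063  0.42826508  1.78034358 -0.18766136  1.00586133
 -0.38391956] [ 0.44783947 -5.7614653   0.08306841]
[[ 0.009 -0.955 -0.295]
 [ 1.     0.009  0.002]
 [ 0.001 -0.295  0.955]] [ 0.08051991 -0.00309182 -0.07010673] 425.72754689974306
```

View pics/w1.png

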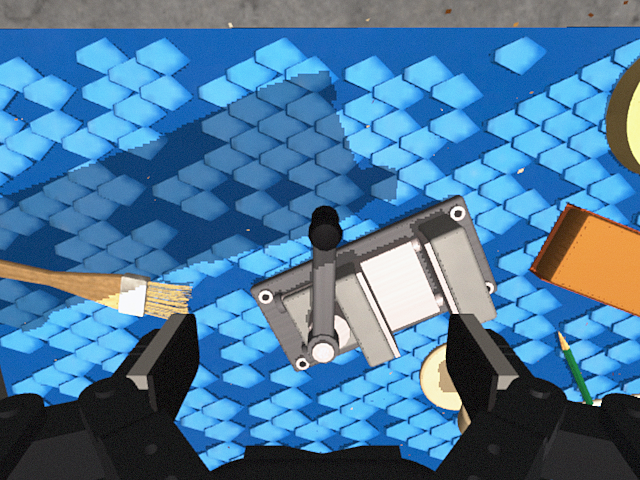

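The wrist view shows the knob at (325,235), pivot (323,350), jaw gap around (400,285), and ring stand (455,380). I'll measure from here as the second view.

```bash
cat > m2.py <<'E'
from h import *
import sys
c=cam("wrist");s=bot.read_state();R=np.array(s["eef_rot"]);print(s["position"],np.degrees(np.arctan2(R[1,1],R[0,1])).round(2),s["time"],s["contact_force"].round(1) if hasattr(s["contact_force"],"round") else s["contact_force"])
W=pts(c);near=np.hypot(W[...,0]-.6,W[...,1]-.2)<.15
for lo,hi in((.012,.022),(.024,.032),(.05,.064),(.064,.075),(.095,.115)):
    m=(near&(W[...,2]>lo)&(W[...,2]<hi)).astype(np.uint8)
    n,L,st,ce=cv2.connectedComponentsWithStats(m)
    for k in range(1,n):
      if st[k,4]<100: continue
      P=W[L==k]; r=cv2.minAreaRect(P[:,:2].astype(np.float32)); print(lo,hi,st[k,4],"c",np.round(r[0],4),"wh",np.round(r[1],4),"a",round(r[2],1),"z",np.median(P[:,2]).round(4),"px",ce[k].round())
E
python3 m2.py
```

```text
[0.56324768 0.26563347 0.27043767] -0.42 1.7 [ 0.5 -0.   0.5]
0.012 0.022 3096 c [0.6391 0.2127] wh [0.1146 0.0899] a 24.7 z 0.0141 px [418. 231.]
0.012 0.022 353 c [0.6492 0.2133] wh [0.006  0.0414] a 25.0 z 0.0141 px [425. 266.]
0.012 0.022 192 c [0.743  0.2173] wh [0.0203 0.0087] a 88.8 z 0.0176 px [544. 261.]
0.012 0.022 2654 c [0.5455 0.1695] wh [0.0576 0.0895] a 24.9 z 0.0142 px [282. 308.]
0.012 0.022 225 c [0.6448 0.1699] wh [0.0505 0.0086] a 25.9 z 0.014 px [421. 312.]
0.012 0.022 117 c [0.5833 0.1405] wh [0.0232 0.0062] a 27.0 z 0.0141 px [346. 344.]
0.024 0.032 127 c [0.6464 0.2582] wh [0.029  0.0026] a 27.8 z 0.0282 px [431. 216.]
0.024 0.032 4385 c [0.6273 0.208 ] wh [0.0486 0.0683] a 24.8 z 0.0281 px [399. 278.]
0.024 0.032 226 c [0.7452 0.2179] wh [0.0073 0.0204] a 5.6 z 0.0288 px [553. 265.]
0.024 0.032 1195 c [0.5492 0.1696] wh [0.0326 0.0674] a 19.4 z 0.0297 px [295. 307.]
0.024 0.032 120 c [0.5853 0.1583] wh [0.021  0.0105] a 64.3 z 0.0302 px [347. 335.]
0.05 0.064 4201 c [0.6629 0.2238] wh [0.0304 0.0784] a 24.7 z 0.058 px [457. 268.]
0.05 0.064 3692 c [0.5876 0.1888] wh [0.04   0.0781] a 24.9 z 0.0578 px [360. 313.]
0.064 0.075 164 c [0.5643 0.2768] wh [0.0091 0.0178] a 87.6 z 0.071 px [321. 204.]
0.064 0.075 2475 c [0.5636 0.2099] wh [0.0897 0.0231] a 88.3 z 0.07 px [320. 294.]
0.064 0.075 161 c [0.6731 0.1062] wh [0.0042 0.0263] a 6.9 z 0.0685 px [464. 417.]
0.095 0.115 945 c [0.564  0.2731] wh [0.0201 0.0183] a 0.1 z 0.106 px [320. 225.]
```

Emit:
step_arm:
  moves: [1,0,0,0,0]

```text
time: 1.82
position: [0.5608, 0.2699, 0.2704]
eef_rot: [[-0.001, 1.0, -0.0], [1.0, 0.001, -0.0], [-0.0, -0.0, -1.0]]
contact_force: [0.1, 0.6, 0.4]
width: 0.0855
finger_force: 0.0
```

Run:
```python
from h import *
s=bot.read_state();print(s["position"],s["contact_force"])
plan([(.5635,.2725,.27,-1,1,1),(.5635,.2725,.147,-1,1,4)])
```

```text
[0.56084916 0.26988589 0.27043666] [0.09755224 0.59703126 0.37290529]
1,0.07,0.07,0.01,0.14,
1,0,0,0.77,0,
1,0,0,0.77,0,
1,0,0,0.77,0,
1,0,0,0.77,0 
--
```

```bash
python3 m2.py | grep -E "^\[|^0.05 0|^0.095"
```

```text
[0.56043824 0.27069239 0.27051197] 0.17 1.875 [0.  0.1 0.2]
0.05 0.064 3891 c [0.6627 0.224 ] wh [0.0302 0.0778] a 24.9 z 0.058 px [461. 275.]
0.05 0.064 3598 c [0.5878 0.1894] wh [0.0391 0.0785] a 24.9 z 0.0578 px [363. 321.]
0.05 0.064 105 c [0.672  0.1068] wh [0.0034 0.0291] a 2.1 z 0.0603 px [461. 420.]
0.095 0.115 936 c [0.5643 0.273 ] wh [0.0188 0.0201] a 75.3 z 0.1059 px [327. 235.]
```

Emit:
step_arm:
  moves: [1,0.07,0.07,0,0.14,1,0,0,0.77,0,1,0,0,0.77,0,1,0,0,0.77,0,1,0,0,0.77,0,1,0,0,0,0,0.1,0,0,0,0,0.1,0,0,0,0,0.1,0,0,0,0,0.1,0,0,0,0,0.1,0,0,0,0]
  grip_force: 40

```text
time: 3.25
position: [0.5635, 0.2736, 0.1483]
eef_rot: [[0.016, 1.0, 0.001], [1.0, -0.016, 0.001], [0.001, 0.001, -1.0]]
contact_force: [-1.2, -0.1, 7.5]
width: 0.0193
finger_force: 38.8
```

```bash
cat > arc.py <<'E'
from h import *
import sys
a0,a1,n,zt,y0=map(float,sys.argv[1:6]); n=int(n); px,py=.5621,.1775; r=.0955
segs=[]
for k in range(1,n+1):
    a=a0+(a1-a0)*k/n; t=np.radians(a); segs.append((px+r*np.cos(t),py+r*np.sin(t),zt,a+y0,float(sys.argv[6]),1))
plan(segs)
E
python3 arc.py 89.2 155 11 .150 -90 .1
```

```text
0.1,-0.03,-0.25,-0.04,-0.76,
0.1,-0.01,-0.25,0,-0.75,
0.1,-0.02,-0.25,0,-0.75,
0.1,-0.01,-0.25,0,-0.75,
0.1,-0.01,-0.24,0,-0.75,
0.1,-0.02,-0.25,0,-0.74,
0.1,-0.01,-0.25,0,-0.75,
0.1,-0.01,-0.25,0,-0.75,
0.1,-0.01,-0.25,0,-0.75,
0.1,-0.02,-0.25,0,-0.74,
0.1,-0.01,-0.25,0,-0.75 
--
```

Emit:
step_arm:
  moves: [0.1,-0.03,-0.25,-0.06,-0.75,0.1,-0.01,-0.25,0,-0.75,0.1,-0.02,-0.25,0,-0.75,0.1,-0.01,-0.25,0,-0.75,0.1,-0.01,-0.25,0,-0.75,0.1,-0.02,-0.25,0,-0.75,0.1,-0.01,-0.25,0,-0.75,0.1,-0.01,-0.25,0,-0.75,0.1,-0.01,-0.25,0,-0.75,0.1,-0.02,-0.25,0,-0.75,0.1,-0.01,-0.25,0,-0.75,0.1,0,0,0,0]

```text
time: 4.75
position: [0.4745, 0.2177, 0.1492]
eef_rot: [[-0.908, 0.42, -0.0], [0.42, 0.908, 0.001], [0.0, 0.0, -1.0]]
contact_force: [3.1, 5.3, -19.9]
width: 0.0186
finger_force: 42.6
```

Run:
```python
from h import *
s=bot.read_state();p=s["position"];d=p[:2]-np.array([.5621,.1775]);R=s["eef_rot"];print(p,np.hypot(*d),np.degrees(np.arctan2(d[1],d[0])),np.degrees(np.arctan2(R[1][1],R[0][1])),s["contact_force"],s["torque"],s["width"],s["joint_pos"])
```

```text
[0.47447951 0.21768929 0.14921838] 0.09639776367181305 155.36028162690218 65.18276129352138 [  3.1457435    5.26208169 -19.90401021] [ 1.22152798 -0.75253633  0.08805598] 0.01855326944574392 [-0.62518167  0.38188055  0.08655696  2.08090766 -0.05224987  0.68066181
  0.63343946]
```

Emit:
step_arm:
  moves: [0.5,0,0,0,0,0.5,0,0,0,0,0.5,0,0,0,0,1,0,0,-0.8,0,1,0,0,-0.8,0,1,0,0,-0.8,0,1,0,0,-0.6,0,1,0,0,0,0,1,0,0,0,0]

```text
time: 5.88
position: [0.4746, 0.2173, 0.2695]
eef_rot: [[-0.907, 0.421, -0.0], [0.421, 0.907, -0.0], [0.0, -0.0, -1.0]]
contact_force: [-0.4, 0.1, -0.3]
width: 0.0854
finger_force: 0.0
```

```bash
python3 m2.py
python3 - <<'E'
from h import *
plan([(.575,-.20,.27,30,1,12)])
E
```

```text
[0.47452229 0.2173032  0.26919534] 65.07 5.925 [ 0.2  0.4 -0.4]
0.012 0.022 2559 c [0.5432 0.1463] wh [0.0541 0.1096] a 65.5 z 0.0142 px [286. 303.]
0.012 0.022 2265 c [0.5849 0.2288] wh [0.1329 0.0159] a 24.5 z 0.014 px [388. 315.]
0.012 0.022 285 c [0.6533 0.2173] wh [0.0064 0.0431] a 23.3 z 0.0173 px [408. 386.]
0.012 0.022 171 c [0.6583 0.1777] wh [0.0383 0.0118] a 29.1 z 0.0141 px [368. 406.]
0.012 0.022 119 c [0.7465 0.2143] wh [0.0138 0.0121] a 69.7 z 0.0168 px [437. 461.]
0.024 0.032 592 c [0.557  0.1988] wh [0.0344 0.0206] a 28.2 z 0.0298 px [349. 309.]
0.024 0.032 1084 c [0.5545 0.1631] wh [0.0354 0.0448] a 30.3 z 0.0298 px [296. 329.]
0.024 0.032 2778 c [0.6369 0.2103] wh [0.0521 0.0754] a 31.1 z 0.0281 px [394. 376.]
0.05 0.064 3652 c [0.5801 0.186 ] wh [0.049  0.0775] a 25.5 z 0.0577 px [353. 361.]
0.05 0.064 3121 c [0.6626 0.2235] wh [0.031  0.0768] a 25.3 z 0.0579 px [426. 420.]
0.064 0.075 177 c [0.4726 0.2198] wh [0.0182 0.0093] a 59.6 z 0.0712 px [323. 219.]
0.064 0.075 2379 c [0.534  0.1925] wh [0.0232 0.0877] a 61.9 z 0.07 px [323. 309.]
0.095 0.115 932 c [0.4754 0.2175] wh [0.0183 0.0197] a 3.4 z 0.106 px [323. 241.]
1,-0.56,-0.7,0,0.37,
1,-0.59,-0.67,0,0.36,
1,-0.62,-0.64,-0.01,0.37,
1,-0.66,-0.61,0,0.36,
1,-0.69,-0.57,0,0.37,
1,-0.71,-0.54,0,0.36,
1,-0.74,-0.5,0,0.37,
1,-0.77,-0.46,0,0.36,
1,-0.79,-0.42,-0.01,0.37,
1,-0.81,-0.38,0,0.36,
1,-0.82,-0.34,0,0.37,
1,-0.85,-0.3,0,0.36 
--
```

The jaw is fully open, and the knob in the wrist view agrees with the gripped position to about 1 mm. Next, the blank.

Emit:
step_arm:
  moves: [1,-0.56,-0.7,0,0.37,1,-0.59,-0.67,0,0.37,1,-0.62,-0.64,0,0.37,1,-0.66,-0.61,0,0.36,1,-0.69,-0.57,0,0.37,1,-0.71,-0.54,0,0.36,1,-0.74,-0.5,0,0.37,1,-0.77,-0.46,0,0.36,1,-0.79,-0.42,0,0.37,1,-0.81,-0.38,0,0.36,1,-0.82,-0.34,0,0.37,1,-0.85,-0.3,0,0.36]

```text
time: 7.42
position: [0.5748, -0.2011, 0.2689]
eef_rot: [[-0.498, 0.867, -0.002], [0.867, 0.498, -0.0], [0.001, -0.001, -1.0]]
contact_force: [1.6, 0.6, 1.3]
width: 0.0854
finger_force: 0.0
```

Emit:
step_arm:
  moves: [1,0,0,0,0,1,0,0,0,0]

```text
time: 7.68
position: [0.5746, -0.1995, 0.269]
eef_rot: [[-0.5, 0.866, -0.002], [0.866, 0.5, 0.0], [0.001, -0.001, -1.0]]
contact_force: [-0.0, 0.6, -0.0]
width: 0.0852
finger_force: 0.0
```

```bash
cat > m3.py <<'E'
from h import *
c=cam("wrist");s=bot.read_state();R=np.array(s["eef_rot"]);print(s["position"],np.degrees(np.arctan2(R[1,1],R[0,1])).round(2),s["time"],s["joint_pos"].round(2))
W=pts(c)
m=((np.hypot(W[...,0]-.58,W[...,1]+.215)<.13)&(W[...,2]>.087)&(W[...,2]<.094)).astype(np.uint8)
n,L,st,ce=cv2.connectedComponentsWithStats(m)
for k in range(1,n):
    if st[k,4]<400: continue
    P=W[L==k][:,:2].astype(np.float32); col=c["color"][L==k].mean(0).round()
    hull=cv2.convexHull(P)[:,0]
    def wid(a): 
        d=np.array([np.cos(a),np.sin(a)]); q=hull@d; return np.percentile(P@d,99.8)-np.percentile(P@d,.2),(q.max()+q.min())/2
    A=np.radians(np.arange(0,60,.5)); sc=[sum(wid(a+j*np.pi/3)[0] for j in range(3)) for a in A]; b=A[int(np.argmin(sc))]
    d=[wid(b+j*np.pi/3) for j in range(3)]
    N=np.array([[np.cos(b+j*np.pi/3),np.sin(b+j*np.pi/3)] for j in range(3)]); ctr=np.linalg.lstsq(N,np.array([q[1] for q in d]),rcond=None)[0]
    print(st[k,4],"ctr",ctr.round(4),"mean",P.mean(0).round(4),"flat deg",np.degrees(b).round(1),"wid",np.round([q[0] for q in d],4),"z",np.median(W[L==k][:,2]).round(4),col,ce[k].round())
for z0,z1,x,y,r in((.03,.06,.63,-.245,.03),(.05,.085,.575,-.13,.045)):
    q=(np.hypot(W[...,0]-x,W[...,1]-y)<r)&(W[...,2]>z0)&(W[...,2]<z1)
    if q.sum()>30: print("bystander",cv2.minEnclosingCircle(W[q][:,:2].astype(np.float32)),W[q][:,2].max())
save("w2.png",c["color"])
E
python3 m3.py
```

```text
[ 0.57471373 -0.19909439  0.26924368] 30.03 7.725 [-0.1   0.37  0.42  1.81 -0.18  0.99  0.92]
5767 ctr [ 0.4809 -0.2092] mean [ 0.481  -0.2082] flat deg 13.5 wid [0.048  0.0481 0.048 ] z 0.0898 [236. 148.   3.] [176. 171.]
4785 ctr [ 0.5794 -0.2146] mean [ 0.5788 -0.2135] flat deg 23.0 wid [0.0479 0.048  0.0481] z 0.0899 [208. 154.  90.] [316. 257.]
4318 ctr [ 0.681  -0.1689] mean [ 0.6787 -0.1685] flat deg 45.5 wid [0.0458 0.0481 0.0473] z 0.0899 [  5. 220. 206.] [490. 273.]
3177 ctr [ 0.5628 -0.3136] mean [ 0.5631 -0.3112] flat deg 17.0 wid [0.0398 0.0478 0.0481] z 0.09 [  5. 215. 201.] [224. 364.]
bystander ((0.63044273853302, -0.2444341629743576), 0.014490258879959583) 0.05985970482582792
bystander ((0.5822038054466248, -0.13863542675971985), 0.010500581003725529) 0.06711861089201554
```

View pics/w2.png

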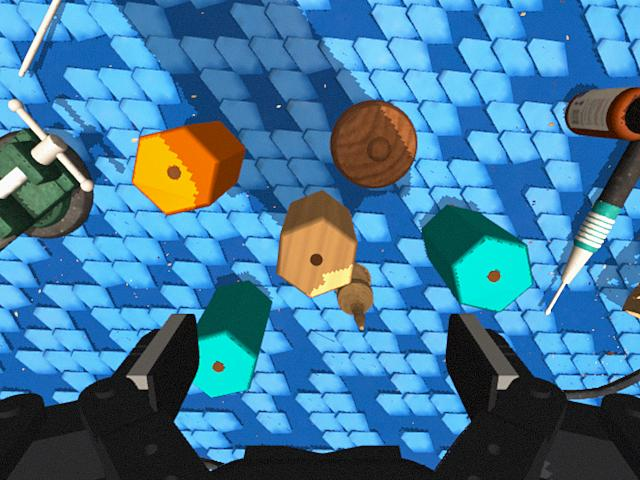

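The blank is at (316,257) in the wrist view, its top at 0.090 and width 48 mm. The free pair of flats faces left and right, and the finial (357,290) and box (375,143) are clear of both finger paths.

Run:
```python
from h import *
plan([(.579,-.2146,.265,23,1,2),(.579,-.2146,.122,23,1,5)])
```

```text
1,-0.19,-0.05,0.05,0.44,
1,-0.2,-0.04,0.06,0.44,
1,0,0,0.71,0,
1,0,0,0.72,0,
1,0,0,0.71,0,
1,0,0,0.72,0,
1,0,0,0.71,0 
--
```

Emit:
step_arm:
  moves: [1,-0.19,-0.05,0.05,0.44,1,-0.2,-0.04,0.05,0.44,1,0,0,0,0,1,0,0,0.72,0,1,0,0,0.72,0,1,0,0,0.72,0,1,0,0,0.72,0,1,0,0,0.7,0]

```text
time: 8.72
position: [0.5791, -0.2143, 0.1219]
eef_rot: [[-0.392, 0.92, 0.0], [0.92, 0.392, 0.001], [0.001, 0.0, -1.0]]
contact_force: [-0.2, 0.4, 0.1]
width: 0.0854
finger_force: 0.0
```

Emit:
step_arm:
  moves: [0.4,0,0,0,0,0.4,0,0,0,0,0.4,0,0,0,0,0.4,0,0,0,0]
  grip_force: 40

```text
time: 9.22
position: [0.5797, -0.2156, 0.124]
eef_rot: [[-0.39, 0.921, 0.002], [0.921, 0.39, -0.0], [-0.001, 0.002, -1.0]]
contact_force: [0.1, 0.3, 8.2]
width: 0.0478
finger_force: 42.4
```

```bash
python3 m3.py | grep -E "^\[|208|ctr \[ 0.5[78]"
```

```text
[ 0.57966419 -0.21564394  0.12399548] 22.92 9.275 [-0.03  0.57  0.38  1.89 -0.3   0.73  0.92]
22279 ctr [ 0.5796 -0.2132] mean [ 0.5786 -0.2118] flat deg 23.0 wid [0.0598 0.0467 0.0467] z 0.09 [217. 165.  98.] [322. 370.]
```

Run:
```python
from h import *
plan([(.5797,-.2156,.275,23,.4,4),(.6242,.207,.275,24.8,.4,12)])
```

```text
0.4,0,0,-0.94,0,
0.4,0,0,-0.95,0,
0.4,0,0,-0.94,-0.01,
0.4,0,0,-0.95,0,
0.4,0.77,0.43,0,-0.02,
0.4,0.78,0.43,0,-0.02,
0.4,0.77,0.44,0,-0.02,
0.4,0.77,0.43,0,-0.01,
0.4,0.77,0.44,0,-0.02,
0.4,0.77,0.44,0,-0.02,
0.4,0.77,0.44,0,-0.02,
0.4,0.76,0.44,0,-0.02 
--
0.4,0.77,0.45,0,-0.02,
0.4,0.76,0.45,0,-0.02,
0.4,0.76,0.45,0,-0.02,
0.4,0.77,0.45,0,-0.01 
--
```

Emit:
step_arm:
  moves: [0.4,0,0,-0.6,0,0.4,0,0,-0.9,0,0.4,0,0,-0.95,0,0.4,0,0,-0.95,0,0.4,0,0,-0.4,0,0.4,0.77,0.43,0,-0.02,0.4,0.78,0.43,0,-0.02,0.4,0.77,0.44,0,-0.02,0.4,0.77,0.43,0,-0.01,0.4,0.77,0.44,0,-0.02,0.4,0.77,0.44,0,-0.02,0.4,0.77,0.44,0,-0.02]

```text
time: 10.78
position: [0.6052, 0.0323, 0.2741]
eef_rot: [[-0.406, 0.914, -0.001], [0.914, 0.406, -0.0], [0.0, -0.001, -1.0]]
contact_force: [0.3, -0.7, -0.9]
width: 0.0477
finger_force: 42.1
```

Emit:
step_arm:
  moves: [0.4,0.76,0.44,0,-0.02,0.4,0.77,0.45,0,-0.02,0.4,0.76,0.45,0,-0.02,0.4,0.76,0.45,0,-0.02,0.4,0.76,0.45,0,-0.02,0.4,0,0,0,0,0.4,0,0,0,0,0.4,0,0,0,0]

```text
time: 11.78
position: [0.6245, 0.2056, 0.2746]
eef_rot: [[-0.417, 0.909, -0.0], [0.909, 0.417, -0.0], [-0.0, -0.0, -1.0]]
contact_force: [-0.1, 0.5, -1.9]
width: 0.0478
finger_force: 42.0
```

```bash
python3 m2.py | grep -E "^\[|^0.05 0|^0.095"
python3 - <<'E'
from h import *
c=cam("wrist");save("w3.png",c["color"])
plan([(.6242,.207,.2,24.8,.4,2)])
E
```

```text
[0.62453404 0.20573173 0.27470528] 24.67 11.825 [-0.5  0.9 -1.9]
0.05 0.064 3985 c [0.5872 0.1932] wh [0.0557 0.0693] a 51.6 z 0.0576 px [260. 206.]
0.05 0.064 4103 c [0.6631 0.2237] wh [0.0303 0.0779] a 24.9 z 0.0579 px [384. 210.]
0.095 0.115 1298 c [0.4779 0.2175] wh [0.0198 0.0189] a 81.7 z 0.1057 px [ 87. 112.]
0.4,0.01,0,0.93,-0.01,
0.4,0.02,0,0.94,-0.01 
--
```

View pics/w3.png

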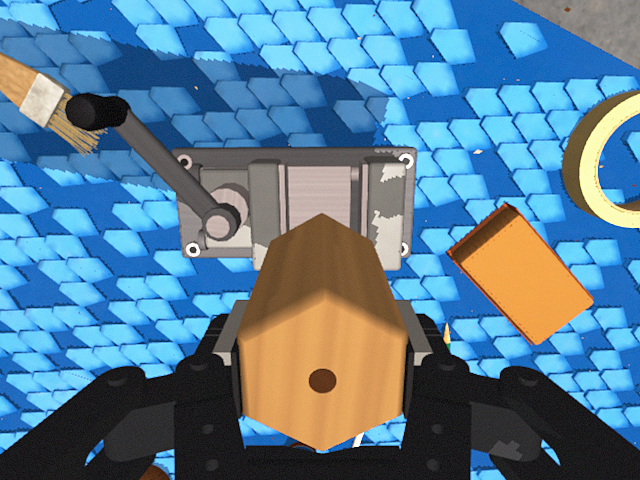

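The wrist view shows the blank held symmetrically (hole at (322,381), near corner at (322,213)) in line with the open jaws, whose gap spans about 283 to 358. I'll go lower and measure jaw against blank from closer by.

Emit:
step_arm:
  moves: [0.4,0.02,0,0.93,0,0.4,0.02,0,0.93,0,0.4,0,0,0,0,0.4,0,0,0,0]

```text
time: 12.38
position: [0.6245, 0.208, 0.2017]
eef_rot: [[-0.418, 0.908, 0.001], [0.908, 0.418, 0.0], [-0.0, 0.001, -1.0]]
contact_force: [0.4, -0.8, -0.9]
width: 0.0473
finger_force: 42.0
```

```bash
cat > m4.py <<'E'
from h import *
c=cam("wrist");s=bot.read_state();R=np.array(s["eef_rot"]);p=np.array(s["position"]);W=pts(c)
print(p,np.degrees(np.arctan2(R[1,1],R[0,1])).round(2),s["contact_force"])
L=(W-p)@R  # tool frame
m=(L[...,2]>-.0)&(L[...,2]<.045)&(abs(L[...,1])<.0265)&(abs(L[...,0])<.04)
m&=(abs(L[...,2]-np.nanmedian(L[...,2][m]))<.003)
P=L[m];print("blank top tool: z",np.median(P[:,2]).round(4),"y",P[:,1].min().round(4),P[:,1].max().round(4),"x",P[:,0].min().round(4),P[:,0].max().round(4))
a=np.radians(24.8);u=np.array([np.cos(a),np.sin(a)]);v=np.array([-u[1],u[0]])
D=W[...,:2]-p[:2]; X=D@u; Y=D@v
j=(W[...,2]>.054)&(W[...,2]<.061)&(abs(X)<.08)&(abs(Y)<.06)
for nm,q in(("fixed",j&(X>0)),("moving",j&(X<0))):
  for lo in np.arange(0,.045,.01):
    w=q&(Y>lo)&(Y<lo+.01)
    if w.sum()>20: print(nm,round(lo,3),w.sum(),"x",np.percentile(X[w],[1,50,99]).round(4))
  print("Y",Y[q].min().round(4),Y[q].max().round(4), "yaw rect",cv2.minAreaRect(W[q][:,:2].astype(np.float32)))
E
python3 m4.py
```

```text
[0.62468295 0.20821763 0.20209739] 24.72 [ 0.11495045  0.55504059 -1.42995433]
blank top tool: z 0.0345 y -0.0265 0.0265 x -0.0258 0.029
fixed 0.0 938 x [0.0269 0.0415 0.0556]
fixed 0.01 1059 x [0.0263 0.0406 0.0556]
fixed 0.02 1085 x [0.0263 0.0407 0.0555]
fixed 0.03 822 x [0.0263 0.0409 0.0557]
Y -0.035 0.0371 yaw rect ((0.6617787480354309, 0.22648170590400696), (0.030293773859739304, 0.07212493568658829), 24.859312057495117)
moving 0.0 1197 x [-0.072  -0.0452 -0.0271]
moving 0.01 1483 x [-0.0772 -0.0465 -0.0261]
moving 0.02 924 x [-0.0509 -0.0383 -0.0261]
moving 0.03 686 x [-0.0508 -0.0385 -0.0261]
Y -0.0333 0.0371 yaw rect ((0.5839305520057678, 0.1966082751750946), (0.056695934385061264, 0.05946708098053932), 55.17718505859375)
```

Emit:
step_arm:
  moves: [0.4,-0.08,0,0,0,0.4,0,0,0,0,0.4,0,0,0.2,0,0.4,0,0,0.2,0,0.4,0,0,0.2,0,0.4,0,0,0.1,0,0.4,0,0,0,0]

```text
time: 13.3
position: [0.625, 0.2053, 0.1718]
eef_rot: [[-0.419, 0.908, -0.001], [0.908, 0.419, -0.0], [-0.0, -0.001, -1.0]]
contact_force: [0.6, -0.2, -1.8]
width: 0.0476
finger_force: 42.0
```

```bash
python3 m4.py
```

```text
[0.62517012 0.20537637 0.17219598] 24.75 [ 0.36466367 -0.90580863 -1.53420011]
blank top tool: z 0.0344 y -0.0265 0.0265 x -0.0256 0.0292
fixed 0.0 1242 x [0.0273 0.0419 0.0561]
fixed 0.01 1429 x [0.0166 0.0406 0.0561]
fixed 0.02 1550 x [0.002 0.04  0.056]
fixed 0.03 1511 x [0.027  0.0415 0.0561]
Y -0.0279 0.04 yaw rect ((0.6487322449684143, 0.22289305925369263), (0.05707472562789917, 0.06801445782184601), 24.89813804626465)
moving 0.0 1336 x [-0.0605 -0.0431 -0.0274]
moving 0.01 2175 x [-0.0764 -0.047  -0.0181]
moving 0.02 1454 x [-0.0718 -0.0374 -0.0019]
moving 0.03 1267 x [-0.05   -0.0377 -0.0254]
Y -0.0203 0.0399 yaw rect ((0.5846152901649475, 0.2070469856262207), (0.06930675357580185, 0.050729263573884964), 61.976016998291016)
```

Emit:
step_arm:
  moves: [0.4,0,0.01,0.15,0,0.4,0,0,0.15,0,0.4,0,0,0.12,0,0.4,0,0,0.04,0,0.4,0,0,0.02,0,0.4,0,0,0,0]

```text
time: 14.1
position: [0.6256, 0.2056, 0.1532]
eef_rot: [[-0.419, 0.908, 0.0], [0.908, 0.419, 0.0], [0.0, 0.0, -1.0]]
contact_force: [0.2, 0.0, -1.1]
width: 0.0474
finger_force: 42.0
```

Emit:
step_arm:
  moves: [0.4,0,0,0.03,0,0.4,0,0,0,0]

```text
time: 14.35
position: [0.6257, 0.2056, 0.1521]
eef_rot: [[-0.419, 0.908, 0.0], [0.908, 0.419, 0.0], [-0.0, 0.0, -1.0]]
contact_force: [0.4, 1.1, 0.5]
width: 0.0476
finger_force: 42.2
```

Emit:
step_arm:
  moves: [0.6,0,0,0,0,0.8,0,0,0,0,0.8,0,0,0,0,0.8,0,0,-0.4,0,0.8,0,0,-0.9,0,0.8,0,0,-0.9,0,0.8,0,0,-0.9,0,0.8,0,0,0,0,0.8,0,0,0,0]

```text
time: 15.48
position: [0.6254, 0.2056, 0.2763]
eef_rot: [[-0.419, 0.908, 0.0], [0.908, 0.419, 0.0], [0.0, 0.0, -1.0]]
contact_force: [-0.4, -0.2, -0.4]
width: 0.0684
finger_force: 0.0
```

```bash
cat > m5.py <<'E'
from h import *
import sys
c=cam("wrist");s=bot.read_state();R=np.array(s["eef_rot"]);p=np.array(s["position"]);W=pts(c)
print(p,np.degrees(np.arctan2(R[1,1],R[0,1])).round(2),s["time"])
a=np.radians(24.85);u=np.array([np.cos(a),np.sin(a)]);v=np.array([-u[1],u[0]])
D=W[...,:2]-np.array([.6265,.208]); X=D@u; Y=D@v
q=(W[...,2]>.1)&(np.hypot(X,Y)<.045); zt=np.median(W[...,2][q]); q&=abs(W[...,2]-zt)<.003
print("top z",zt.round(4),"tilt",np.degrees(np.linalg.svd(W[q]-W[q].mean(0))[2][2] if 0 else 0))
P=np.c_[W[q],np.ones(q.sum())]; g=np.linalg.lstsq(P[:,[0,1,3]],P[:,2],rcond=None)[0]; print("tilt deg",np.degrees(np.hypot(*g[:2])).round(2))
for k in range(3):
    t=a+k*np.pi/3; f=D[q]@[np.cos(t),np.sin(t)]; print("flat",k,f.min().round(4),f.max().round(4),(f.max()-f.min()).round(4))
j=(W[...,2]>.054)&(W[...,2]<.061)&(abs(X)<.08)&(abs(Y)<.042)
for n,m in(("fixed",j&(X>.015)),("moving",j&(X<-.015)&(Y>.012))):
    print(n,m.sum(),np.percentile(X[m],[.5,99.5]).round(4),"Y",Y[m].min().round(4),Y[m].max().round(4))
k=(W[...,2]>.095)&(W[...,2]<.112)&(np.hypot(X+.072,Y)<.12)&(np.hypot(X,Y)>.05)
if k.sum()>50:
    kc=W[k].mean(0); d=kc[:2]-np.array([.5613,.178]); print("knob",kc,"lever",(np.arctan2(d[1],d[0])-a-np.radians(50)).round(3))
save(sys.argv[1],c["color"])
E
python3 m5.py w5.png
```

```text
[0.62521265 0.20548706 0.2757001 ] 24.75 15.525
top z 0.2649 tilt 0.0
tilt deg 3.79
flat 0 -0.0443 0.045 0.0892
flat 1 -0.0304 0.031 0.0613
flat 2 -0.0315 0.0317 0.0632
fixed 4228 [0.0248 0.0546] Y -0.0392 0.0376
moving 1687 [-0.0775 -0.0183] Y 0.012 0.0377
knob [0.47914846 0.21853079 0.10417263] lever 1.377
```

View pics/w5.png

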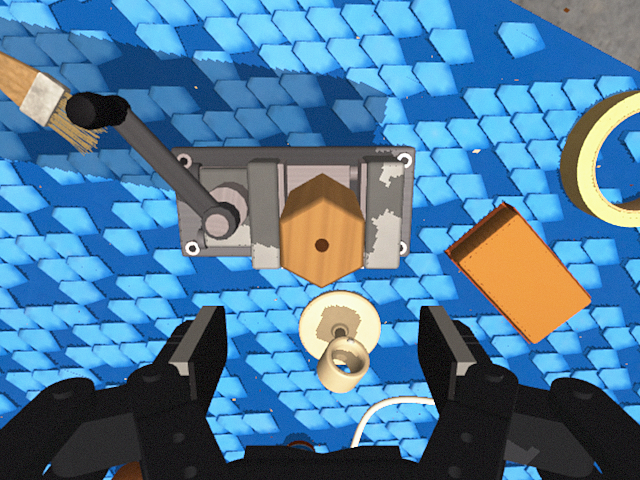

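The blank now stands upright between the jaws (hole at (321,245)), and the ring stand (340,330) is undisturbed. My top filter caught the gripper, so I'll fix it and re-measure.

```bash
sed -i 's/q=(W\[...,2\]>.1)&/q=(W[...,2]>.11)\&(W[...,2]<.125)\&/' m5.py; python3 m5.py w6.png
python3 - <<'E'
from h import *
# knob approach above, yaw 65 (tangent), then down
plan([(.56,.25,.275,45,.8,3),(.4745,.2177,.27,65,.8,4),(.4745,.2177,.150,65,.8,4)])
E
```

```text
[0.62515922 0.20546235 0.27534314] 24.75 15.575
top z 0.1178 tilt 0.0
tilt deg 0.47
flat 0 -0.026 0.0226 0.0485
flat 1 -0.0261 0.0227 0.0488
flat 2 -0.0246 0.0244 0.0489
fixed 4272 [0.0248 0.0546] Y -0.0397 0.0377
moving 1704 [-0.0776 -0.0188] Y 0.012 0.0378
knob [0.47918093 0.21857337 0.10417406] lever 1.376
0.8,0.56,-0.34,0,-0.84,
0.8,0.6,-0.27,0.01,-0.85,
0.8,0.63,-0.19,0,-0.84,
0.8,0.24,-0.52,0.03,-0.63,
0.8,0.28,-0.5,0.03,-0.62,
0.8,0.32,-0.47,0.03,-0.63,
0.8,0.36,-0.45,0.03,-0.62,
0.8,0,0,0.75,0,
0.8,0,0,0.75,0,
0.8,0,0,0.75,0,
0.8,0,0,0.75,0 
--
```

Emit:
step_arm:
  moves: [0.8,0.56,-0.34,0,-0.84,0.8,0.6,-0.27,0,-0.84,0.8,0.63,-0.19,0,-0.84,0.8,0.24,-0.52,0.03,-0.63,0.8,0.28,-0.5,0.03,-0.63,0.8,0.32,-0.47,0.03,-0.62,0.8,0.36,-0.45,0.03,-0.62,0.8,0,0,0,0,0.8,0,0,0,0]

```text
time: 16.7
position: [0.4751, 0.2178, 0.271]
eef_rot: [[-0.905, 0.425, -0.0], [0.425, 0.905, -0.0], [0.0, -0.0, -1.0]]
contact_force: [0.9, -0.1, -0.1]
width: 0.0684
finger_force: 0.0
```

Emit:
step_arm:
  moves: [0.8,0,0,0.7,0,0.8,0,0,0.75,0,0.8,0,0,0.75,0,0.8,0,0,0.75,0,0.8,0,0,0,0,0.1,0,0,0,0,0.1,0,0,0,0,0.1,0,0,0,0,0.1,0,0,0,0,0.1,0,0,0,0]
  grip_force: 40

```text
time: 17.95
position: [0.4752, 0.218, 0.1542]
eef_rot: [[-0.906, 0.424, 0.001], [0.424, 0.906, 0.001], [-0.001, 0.001, -1.0]]
contact_force: [-1.9, -1.8, 7.6]
width: 0.0185
finger_force: 38.8
```

```bash
sed -i 's/px,py=.*; r=.0955/px,py=.5613,.1783; r=.0953/' arc.py; python3 arc.py 155.6 90 10 .152 -90 .1
```

```text
0.1,0,0.26,0.05,0.73,
0.1,-0.02,0.27,0,0.82,
0.1,-0.01,0.27,0,0.82,
0.1,-0.02,0.27,0,0.82,
0.1,-0.01,0.28,0,0.82,
0.1,-0.02,0.27,0,0.82,
0.1,-0.01,0.27,0,0.82,
0.1,-0.02,0.27,0,0.82,
0.1,-0.02,0.28,0,0.82,
0.1,-0.01,0.27,0,0.82 
--
```

Emit:
step_arm:
  moves: [0.1,0,0.26,0,0.73,0.1,-0.02,0.27,0,0.82,0.1,-0.01,0.27,0,0.82,0.1,-0.02,0.27,0,0.82,0.1,-0.01,0.28,0,0.82,0.1,-0.02,0.27,0,0.82,0.1,-0.01,0.27,0,0.82,0.1,-0.02,0.27,0,0.82,0.1,-0.02,0.28,0,0.82,0.1,-0.01,0.27,0,0.82,0.1,0,0,0,0]

```text
time: 19.32
position: [0.5624, 0.2731, 0.1542]
eef_rot: [[0.002, 1.0, 0.002], [1.0, -0.002, 0.0], [0.0, 0.002, -1.0]]
contact_force: [2.5, -2.6, 6.4]
width: 0.0187
finger_force: 39.3
```

```bash
cat > st.py <<'E'
from h import *
s=bot.read_state();p=s["position"];d=p[:2]-np.array([.5613,.1783]);R=np.array(s["eef_rot"]);f=s["contact_force"]
print(p,np.hypot(*d).round(4),"ang",np.degrees(np.arctan2(d[1],d[0])).round(2),"lever",((np.arctan2(d[1],d[0])-np.radians(75.2))).round(3),"yaw",np.degrees(np.arctan2(R[1,1],R[0,1])).round(1),"F tool",(R.T@f).round(1),s["width"],s["time"])
E
python3 st.py;python3 arc.py 90 75 5 .152 -90 .1
```

```text
[0.56241713 0.27311398 0.15421181] 0.0948 ang 89.32 lever 0.247 yaw -0.1 F tool [-2.6  2.6 -6.4] 0.01865602250625735 19.325
0.1,0.01,0.1,0.06,0.36,
0.1,0,0.12,0,0.37,
0.1,-0.01,0.13,0,0.38,
0.1,0,0.12,0,0.37,
0.1,0,0.13,0,0.38 
--
```

Emit:
step_arm:
  moves: [0.1,0,0.1,0,0.37,0.1,0,0.12,0,0.37,0.1,-0.01,0.13,0,0.37,0.1,0,0.12,0,0.37,0.1,0,0.13,0,0.37,0.1,0,0,0,0]

```text
time: 20.08
position: [0.5853, 0.2702, 0.1542]
eef_rot: [[0.256, 0.967, 0.001], [0.967, -0.256, 0.0], [0.001, 0.001, -1.0]]
contact_force: [-1.2, -2.9, 8.2]
width: 0.0184
finger_force: 39.5
```

```bash
python3 st.py
```

```text
[0.58528631 0.27022491 0.15420298] 0.095 ang 75.38 lever 0.003 yaw -14.8 F tool [-3.1 -0.4 -8.2] 0.01838282794805962 20.075
```

Emit:
step_arm:
  moves: [0.1,0,0.06,0,0.1,0.1,0,0,0,0]

```text
time: 20.32
position: [0.5869, 0.2698, 0.1542]
eef_rot: [[0.268, 0.963, -0.0], [0.963, -0.268, 0.001], [0.0, -0.001, -1.0]]
contact_force: [-6.1, -2.5, 10.3]
width: 0.0185
finger_force: 39.7
```

```bash
python3 st.py; python3 m5.py w7.png
```

```text
[0.58693713 0.26983939 0.15417204] 0.0951 ang 74.35 lever -0.015 yaw -15.6 F tool [ -4.   -5.2 -10.3] 0.018531200935002656 20.325
[0.58697406 0.26982534 0.15417011] -15.57 20.375
top z 0.116 tilt 0.0
tilt deg 17.89
flat 0 -0.0039 0.0173 0.0212
flat 1 0.0132 0.0252 0.012
flat 2 0.0042 0.0219 0.0178
fixed 10374 [0.0171 0.0543] Y -0.0404 0.0386
moving 690 [-0.0708 -0.0247] Y 0.012 0.0371
knob [0.58858002 0.27446011 0.10421962] lever -0.011
```

Emit:
step_arm:
  moves: [0.1,0,0.07,0,0,0.1,0,0,0,0,0.1,0,0,0,0]

```text
time: 20.75
position: [0.5877, 0.2697, 0.154]
eef_rot: [[0.267, 0.964, -0.004], [0.964, -0.267, 0.001], [-0.0, -0.004, -1.0]]
contact_force: [-20.3, -1.4, 21.8]
width: 0.0187
finger_force: 41.0
```

```bash
python3 st.py
```

```text
[0.58771876 0.2697361  0.15404396] 0.0952 ang 73.88 lever -0.023 yaw -15.5 F tool [ -6.8 -19.3 -21.7] 0.018662459567787316 20.75
```

The lever is hard against its closed end at about 19 N. I'll let go and look.

Emit:
step_arm:
  moves: [0.1,0,-0.07,0,0,0.45,0,0,0,0,0.45,0,0,0,0,0.45,0,0,0,0,0.45,0,0,-0.5,0,0.45,0,0,-0.9,0,0.45,0,0,-0.9,0,0.45,0,0,-0.9,0,0.45,0.6,0,-0.2,0,0.45,0.6,0,0,0,0.45,0,0,0,0,0.45,0,0,0,0]

```text
time: 22.25
position: [0.6, 0.3153, 0.2898]
eef_rot: [[0.269, 0.963, 0.0], [0.963, -0.269, -0.0], [-0.0, 0.0, -1.0]]
contact_force: [-0.3, -0.0, 0.1]
width: 0.0385
finger_force: 0.0
```

```bash
python3 m5.py w8.png
python3 - <<'E'
from h import *
c=cam("top");z=np.load("c0.npz");save("top1.png",c["color"]);W=pts(c);T=pts(dict(K=z["tK"],depth=z["td"],cam_to_world=z["tM"]))
for n,(u,v) in dict(box=(393,257),fin=(441,236),orange=(433,298),t1=(408,202),t2=(486,258),ring=(275,208),glue=(344,192)).items(): print(n,T[v,u].round(4),W[v,u].round(4))
E
```

```text
[0.6000421  0.31508283 0.2896868 ] -15.63 22.3
top z 0.1175 tilt 0.0
tilt deg 7.38
flat 0 -0.0237 -0.0046 0.0191
flat 1 -0.0201 0.0185 0.0386
flat 2 0.0031 0.0232 0.0201
fixed 3537 [0.0231 0.0545] Y -0.0405 0.0382
moving 772 [-0.0475 -0.0169] Y 0.012 0.0379
knob [0.58004932 0.27324161 0.10437559] lever 0.07
box [ 0.5741 -0.1342  0.0607] [ 0.5735 -0.1338  0.0638]
fin [ 0.6206 -0.2395  0.0446] [ 0.6199 -0.2386  0.048 ]
orange [ 0.487  -0.2052  0.0911] [ 0.487  -0.2053  0.0909]
t1 [ 0.6831 -0.165   0.0886] [ 0.6827 -0.1647  0.09  ]
t2 [ 0.5655 -0.3153  0.0904] [ 0.5654 -0.3151  0.0909]
ring [0.6766 0.1082 0.0753] [0.6757 0.1079 0.0785]
glue [ 0.7036 -0.0342  0.095 ] [ 0.7049 -0.0344  0.0908]
```

View pics/w8.png

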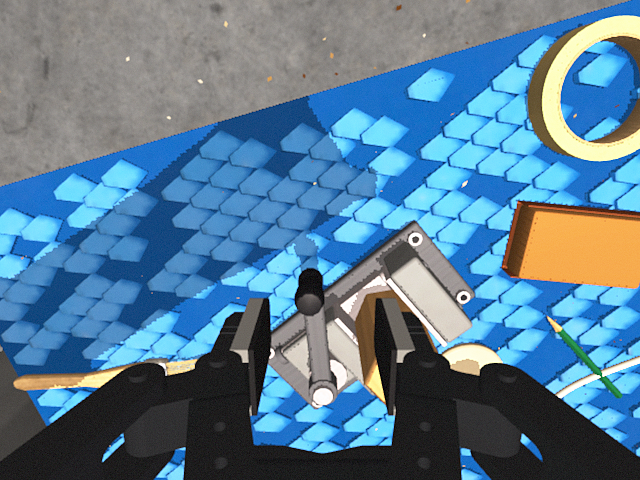

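View pics/top1.png

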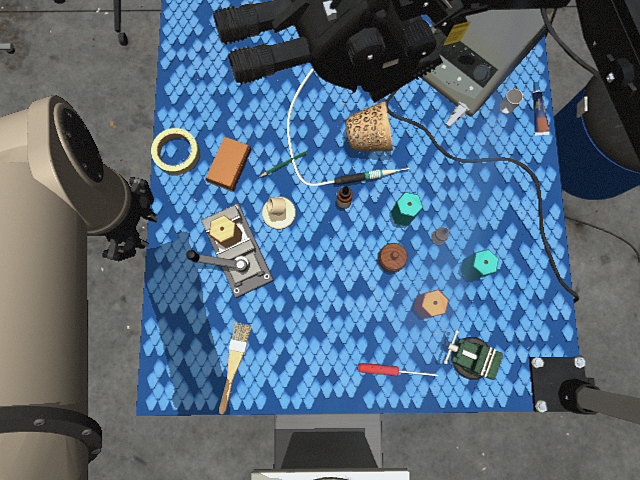

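The top view shows the blank upright in the jaws (226,229), the lever closed (about 0.07 to 0.1), and all bystanders where they were. I'll do one numeric check of the blank and hand in if it passes.

Run:
```python
from h import *
W=pts(cam("top"));a=np.radians(24.8);D=W[...,:2]-np.array([.6240,.2090])
q=(W[...,2]>.108)&(W[...,2]<.128)&(np.hypot(*np.moveaxis(D,-1,0))<.05)
P=W[q];g=np.linalg.lstsq(np.c_[P[:,:2],np.ones(len(P))],P[:,2],rcond=None)[0]
wid=[np.ptp(D[q]@[np.cos(a+k*np.pi/3),np.sin(a+k*np.pi/3)]).round(4) for k in range(3)]
x=D[q]@[np.cos(a),np.sin(a)];y=D[q]@[-np.sin(a),np.cos(a)]
tilt=np.degrees(np.hypot(*g[:2])); zt=np.median(P[:,2]); yc=(y.min()+y.max())/2
print(wid,"x",(x.min()+x.max())/2,"y",yc,"tilt",tilt,"z",zt,bot.read_state()["contact_force"])
if abs(yc)<.005 and abs(zt-.118)<.004 and tilt<3: print(bot.hand_in())
```

```text
[np.float64(0.0492), np.float64(0.0495), np.float64(0.0483)] x 0.00023862986610607116 y -0.0004946972265287893 tilt 2.3707065706883643 z 0.11774749405869894 [0.66042039 0.86728863 0.25161346]
the job is handed in; nothing more can be done
None
```

The blank is clamped upright in the cam vice, centred and square to the jaws, with the lever sprung back to about 0.1 after being pressed home; the bystanders are where they were, the arm is clear, and the job is handed in after about 22 s (result not reported).

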